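Clamp a carving block in the bench jig

TASK

Take the printing block with the round disc on its face out of the slotted rack and lay it disc up on the bed of the carving jig, about midway across the jaws, with one end facing the fixed fence and the other the sliding stop. Once it lies there let go of it, slide the stop fully up so that the block is held squarely between the fence and the stop with no gap at either end, and then turn the stop's clamp knob clockwise until it is tight. Leave the other two blocks in the rack and knock nothing over; the grey mat is clear if you need to set the block down and take it another way round.

Things in the scene. Friction and masses are not known exactly. Their poses are not given: they have to be found in the camera images.
- disc_block: the block to clamp: pale hardwood, 62 long (its x) x 42 wide (its y) x 34 mm high (z), with a dark disc 32 mm across, 2 mm proud (look only, too shallow to grip), in the middle of its top; 90 g nominal. Origin: centre of its underside. It starts in one of the rack's three slots
- bar_block: same block, but with a single bar as motif; in another slot; must stay there
- cross_block: same block, but with a cross as motif; in the remaining slot; must stay there
- rack: fixed plywood rack, 62 (x) x 164 (y) mm: floor 10 mm thick, four dividers 54 (x) x 6 (y) mm standing to z = 50 mm at y = -78, -26, 26, 78 mm. Three slots (46 mm wide, centred at y = -52, 0, 52 mm), open at both x ends; each block lies along x, its ends sticking out 4 mm, its top 6 mm below the dividers', so only its ends (62 mm apart) can be gripped. Origin: centre of underside
- mat: thin grey cutting mat on the bench between rack and jig, 170 (x) x 150 (y) x 2 mm, clear. Origin: centre of its underside
- jig: fixed carving jig: wooden bed 110 wide (x), y = -175 to 60 mm, top at z = 15 mm. The aluminium fence stands on it, face at y = +31 mm, 50 mm wide (x), to z = 51 mm. Facing it is the sliding stop. Origin: on the underside, below the centre of a properly clamped block (whose x then lies along the jig's y, either way round, its underside at z = 15 mm)
- stop (a joint): travel of the sliding stop along the jig's +y towards the fence, in m: 0 = fully back, when its face is 88 mm from the fence; 0.026 = face 62 mm from the fence, i.e. touching a clamped block; end of travel 0.050. Slides with about 2 N while the clamp is loose; when the clamp is tight friction holds it against about 15 N
- stop_face (a point): centre of the stop's face (towards the fence), 33 mm above the bench. The jaw is 50 mm wide (x), to 51 mm above the bench, 16 mm thick; behind it a lower body 76 wide (x), 16 to 78 mm behind the face, top 40 mm above the bench, carries the knob 47 mm behind the face
- clamp (a joint): angle of the clamp knob in rad, growing clockwise seen from above: 0 = loose, the pad starts to bite at about 0.5, 1.4 = hard against its end, tight; needs about 0.12 N m
- clamp_grip (a point): grip point of the clamp knob, on its upright axis 75 mm above the bench, axes turning with the knob. The black knob is a bar 58 long (this point's x) x 14 wide (y), from 59 to 85 mm above the bench; grip it across the 14 mm. At angle 0 the bar lies along the jig's x
- pen_cup: clear cup of pens, 72 mm across, 95 mm high, pens to 165 mm; bystander. Origin: centre of the underside
- tub: yellow paint tub, 96 mm across, 85 mm high; bystander. Origin: centre of the underside
- ink_bottle: ink bottle, 52 mm across, 110 mm high; bystander. Origin: centre of the underside
Things that resemble listed ones, but are neither listed nor needed, are in the scene too. Leave any turquoise look-alike of the disc_block alone.

How it is judged:
By the outcome, as a careful person would: the job done as asked, in the order asked, and still so for the second after the job is handed in, with the robot touching nothing.
It also fails if it takes over 64 s, if anything falls off the work surface, if the arm or the gripper's body presses on something with over 40 N, if the wrist force passes 120 N, or if a joint passes its speed limit or range.

ROBOT

A 6-joint arm with a two-finger parallel gripper is mounted at the origin on the work surface. World frame = base frame: x ahead of the robot, y to its left, z up, the work surface at z = 0. Lengths are in m, angles in rad, forces in N, time in s.
With the tool pointing down it reaches from about 0.35 to 0.975 m from the base axis. Payload 4.9 kg.
Tool frame: the origin (TCP) lies at the very end of the fingers, on their centre line; the grasp point (between the pads) lies 19 mm behind it; z points along the fingers, y is the line along which they close (so a half turn about z gives the same grasp; the last joint's range is limited). The gripper opens to 85 mm and grips with 20 to 120 N. Pads are 22 mm wide; open, the fingers measure 114 mm over their backs; the gripper's body (76 mm by 85 mm) begins 54 mm behind the grasp point. The pads swing forward as they close: fully open they stand 13 mm farther back than shut.
Start: joints at [1.051, 0.053, 1.613, -0, 1.476, -0.119], TCP at [0.244, 0.575, 0.231] pointing down, gripper open.
Joint ranges: [-3.01, 3.01], [-1.01, 2.22], [0.06, 2.58], [-1.02, 4.17], [0.09, 2.62], [-3.14, 3.14]. Speed limits (rad/s): [2.57, 2.57, 3.14, 3.14, 3.14, 3.14].

INTERFACE

Orientations are given as a rotation vector (axis times angle).
In Python, from station import get_obs, get_image, get_calibration, finish_job gives the robot as it stands.
- The arm moves only by the tool servo_tool, never from a script. Its argument "increments" is a list of rows, each a list of 5 numbers: the opening, from 0 (shut) to 1 (fully open), then the shift along the tool's x, y, z in mm, then the turn about the tool's z in degrees. In form: [[jaw, tx, ty, tz, spin], ...]. A call has 1 to 12 rows; each row shifts and turns the commanded pose from where the row before left it, along the tool's axes as they then stand; what a row does not reach is not made up. A row lasts 1/8 s, in which the tool goes at most 62.5 mm and 10.7 degrees, less where a joint would pass 70% of its speed; a pose out of reach is approached as far as the arm can. A call is refused whole if a number of a shift passes 62.5 or a number of a turn 10.7, either way. A call with a gripper value outside its range is refused whole. The fingers move at their own pace and stop on an object; "force" is the grip in N (left out, the last holds). Time passes only in rows, so rows that do not move let the fingers close. It gives the time, the measured TCP pose, the force, the opening and the grip force at its end, in the units of the state.
- get_obs(): the state, without advancing time (a new reading comes with each control period).
- get_image(name): name is "side" or "top"; returns the picture (384x512x3 uint8, red, green, blue); there is no depth.
- get_calibration(name): a dict with "fx", "fy", "cx", "cy" (pixels), "R" (3x3) and "t" (3): a world point X has camera coordinates R X + t. Camera axes: x right, y down, z forward; pixel columns grow to the right and rows downward; lengths in m; the calibration is good to about 2 mm. A picture is of the moment at which its call begins. get_calibration takes no time and is no camera call.
- finish_job(): hands the job in; it is judged then, once.
The state is a dict: "t": time; "q": joint angles; "dq": joint speeds; "effort": joint torques, N m; "tool_pos": TCP position; "tool_rot": TCP orientation; "contact_force": force on the tool from outside, world axes, zero at the start; "wrist_torque": the same for the moment, N m; "opening": finger opening in m; "grip_force": force on a finger pad.
Only numpy, scipy, OpenCV 4.12 (cv2) and the standard library are available. Lean on these libraries where they do the work, as an engineer would, in place of code of your own. Each camera call takes 0.05 s, during which the arm holds its last target. There are 200 camera calls.

## Working session

There is one attempt and no reset: what is moved stays moved. The work goes in short steps, Python scripts to look and compute and a tool call to move; the robot and the scene stay as the last step left them, time stands still between calls to the robot, and variables do not carry over. Pictures are saved under pics/ and viewed, at most 14 in all, crops included, and the job is handed in when it is done.

Besides the shell and the picture viewer there is one more tool, called after "Call:" as name(argument=value, ...), one argument or row to a line, values as JSON. servo_tool: Moves the arm, as the interface text tells. Its arguments: {"type":"object","properties":{"increments":{"type":"array"},"force":{"type":"number"}},"required":["increments"]}

```bash
ls; mkdir -p pics
python3 - <<'E'
from station import *
import cv2, numpy as np
for n in("top","side"):
    im=get_image(n); cv2.imwrite(f"pics/{n}0.png",im[:,:,::-1]); cv2.imwrite(f"pics/{n}0b.png",cv2.resize(im[:,:,::-1],(800,600),interpolation=cv2.INTER_CUBIC))
    c=get_calibration(n); print(n,c)
print(get_obs())
E
```

```text
pics
top {'fx': 371.90264794101586, 'fy': 371.90264794101586, 'cx': 255.00930706554448, 'cy': 192.2540641916258, 'R': array([[-0.01134144, -0.99992289, -0.00505728],
       [-0.98268387,  0.01208105, -0.18489579],
       [ 0.18494263,  0.00287272, -0.98274512]]), 't': array([0.02316146, 0.60991681, 1.07937054])}
side {'fx': 411.1756700848828, 'fy': 411.1756700848828, 'cx': 254.97756447345074, 'cy': 193.66491070363287, 'R': array([[ 0.96598727, -0.25815054,  0.01506275],
       [-0.16830845, -0.67188789, -0.7212759 ],
       [ 0.19631824,  0.69420816, -0.69248407]]), 't': array([-0.5876412 ,  0.16679424,  1.02809055])}
{'t': 0.1, 'q': array([ 1.05101697e+00,  5.32909766e-02,  1.61416986e+00,  1.58358605e-05,
        1.47600924e+00, -1.18981024e-01]), 'dq': array([-0.00239473, -0.00274364, -0.00272827, -0.00180957,  0.00165968,
       -0.00020272]), 'effort': array([ 6.80890153e-04, -3.94903779e+01, -3.71364999e+01, -5.47167474e-05,
        3.90527493e-03,  1.28844792e-05]), 'tool_pos': array([0.24354488, 0.57497594, 0.23017802]), 'tool_rot': array([-6.25248845e-01, -3.07812656e+00,  2.79159059e-03]), 'contact_force': array([-0.71849168, -0.74972589, -0.11961907]), 'wrist_torque': array([-0.00403092,  0.01283047, -0.04967726]), 'grip_force': 0.0, 'opening': 0.0854949445142904}
```

View pics/top0b.png

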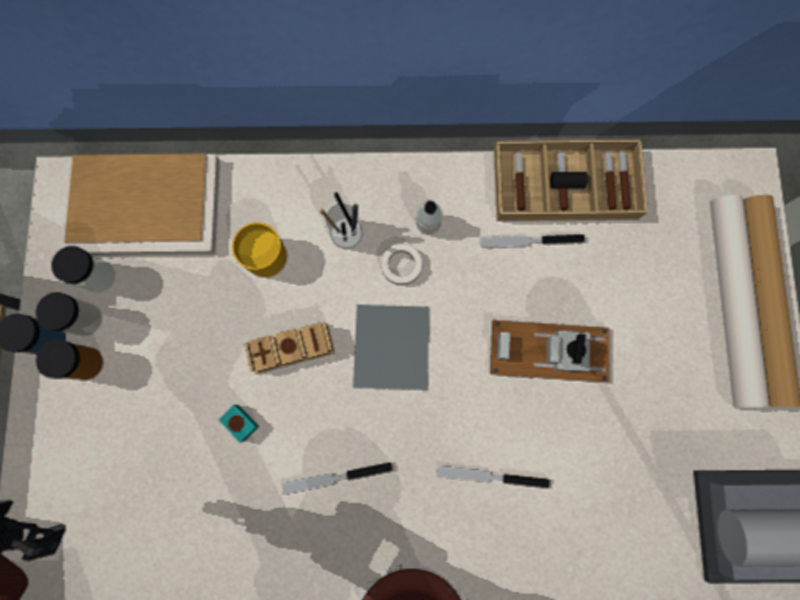

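View pics/side0b.png

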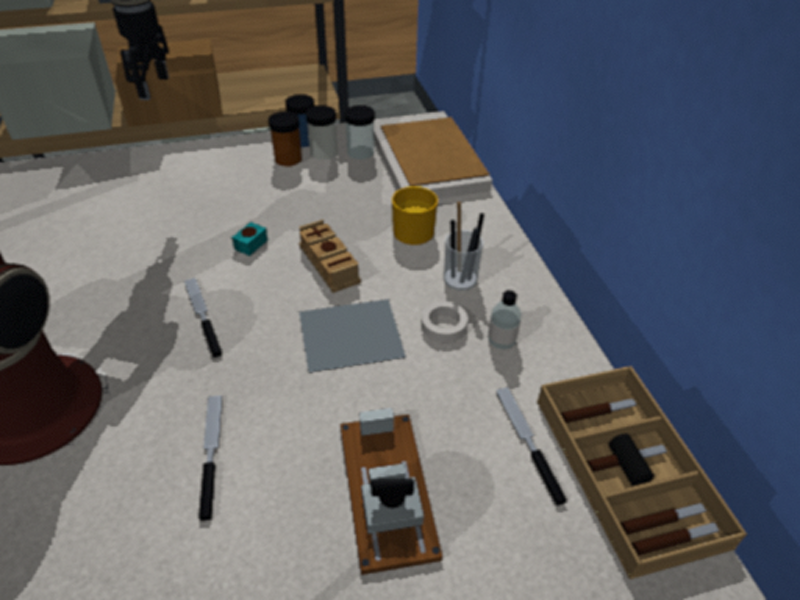

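The disc block is in the middle slot: top view (289,346), side view (328,247), both in 800-wide pixels. The jig is at top (550,350), with the stop and knob on its right (−y) side. The turquoise look-alike is separate, at top (238,423). I'll zoom in on the rack and jig.

Run:
```python
import cv2, numpy as np
def crop(n,x,y,w,h,s):
    im=cv2.imread(f"pics/{n}0.png")[y:y+h,x:x+w]
    im=cv2.resize(im,None,fx=s,fy=s,interpolation=cv2.INTER_CUBIC)
    for i in range(0,w,10):
        cv2.line(im,(i*s,0),(i*s,6),(0,0,255),1); cv2.putText(im,str(x+i),(i*s,16),0,.35,(0,0,255),1)
    for i in range(0,h,10):
        cv2.line(im,(0,i*s),(6,i*s),(0,0,255),1); cv2.putText(im,str(y+i),(8,i*s+4),0,.35,(0,0,255),1)
    return im
def mont(a,b,o):
    h=max(a.shape[0],b.shape[0]); p=[cv2.copyMakeBorder(i,0,h-i.shape[0],0,4,0) for i in(a,b)]
    m=np.hstack(p); print(m.shape); cv2.imwrite(o,m)
mont(crop("top",152,200,66,45,7),crop("side",186,138,48,50,7),"pics/rack.png")
mont(crop("top",308,200,88,48,5),crop("side",212,256,72,112,5),"pics/jig.png")
```

```text
(350, 806, 3)
(560, 808, 3)
```

View pics/rack.png

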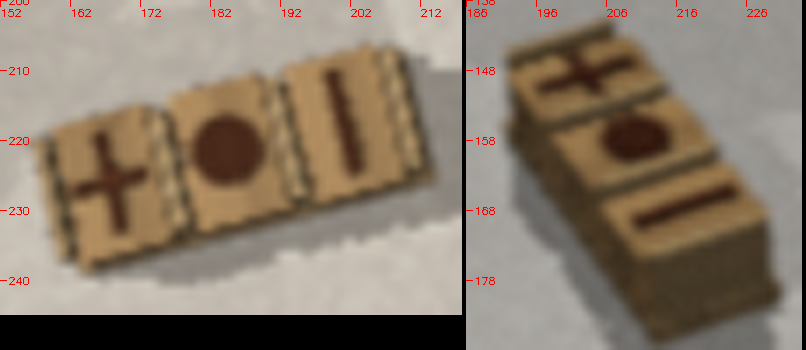

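View pics/jig.png

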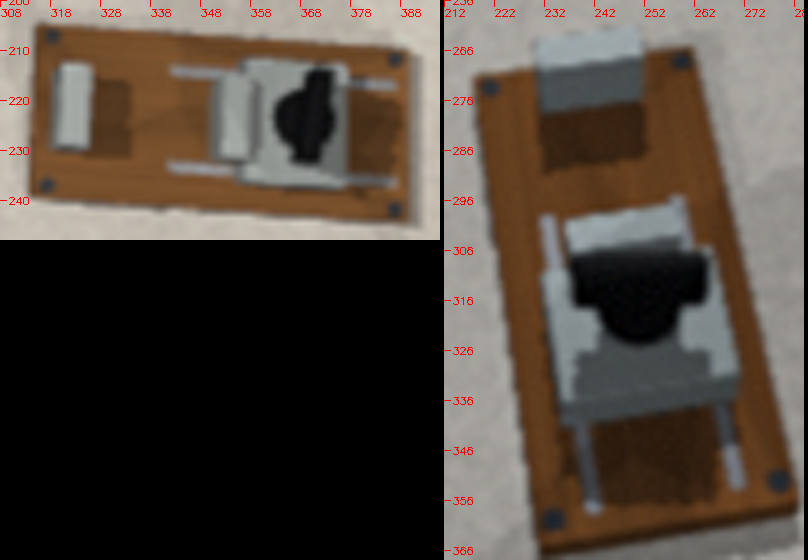

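The rack crop shows the disc at top ≈(184,221) and side ≈(210,158). In the jig crop the bed corners and screws are clear in both views, and the knob bar lies along the jig's x. Next I'll triangulate.

```bash
cat > h.py <<'E'
import numpy as np, cv2
from scipy.optimize import least_squares
from station import get_calibration
K={n:get_calibration(n) for n in("top","side")}
def proj(n,X):
    c=K[n]; p=np.atleast_2d(X)@c["R"].T+c["t"]
    return np.c_[c["fx"]*p[:,0]/p[:,2]+c["cx"],c["fy"]*p[:,1]/p[:,2]+c["cy"]]
def tri(a,b):
    r=least_squares(lambda X:np.r_[proj("top",X)[0]-a,proj("side",X)[0]-b],[.5,0,.03]); return r.x,np.abs(r.fun).max()
def onz(n,uv,z):
    c=K[n]; d=c["R"].T@np.array([(uv[0]-c["cx"])/c["fx"],(uv[1]-c["cy"])/c["fy"],1]); o=-c["R"].T@c["t"]
    return o+d*(z-o[2])/d[2]
def blob(im,u,v,r,f):
    u,v=int(u),int(v); w=im[v-r:v+r+1,u-r:u+r+1].astype(float); m=f(w)
    n,l,s,c=cv2.connectedComponentsWithStats(m.astype(np.uint8)); 
    k=1+np.argmax(s[1:,4]); return c[k]+[u-r,v-r],s[k,4]
E
python3 - <<'E'
from h import *
T,S=[cv2.imread(f"pics/{n}0.png") for n in("top","side")]
red=lambda w:(w[:,:,2]<105)&(w[:,:,2]<130)
for nm,a,b in(("cross",(167,226),(203,149)),("disc",(184,221),(210,158)),("bar",(201,217),(217,167))):
    o=[]
    for im,p in((T,a),(S,b)):
        o.append(blob(im,*p,8 if nm!="disc" else 6,lambda w:(w[:,:,2]<100)))
    x,e=tri(o[0][0],o[1][0]); print(nm,o,x.round(4),e.round(2),onz("top",o[0][0],.046).round(4),onz("side",o[1][0],.046).round(4))
z2=lambda q,x0,y0,s=5:(x0+(q[0]+.5)/s-.5,y0+(q[1]+.5)/s-.5)
tp=dict(c1=(38,24),c2=(409,50),c3=(407,224),c4=(31,195),s1=(53,37),s2=(396,60),s3=(395,210),s4=(46,186))
sd=dict(c1=(248,47),c2=(354,513),c3=(96,553),c4=(32,75),s1=(238,61),s2=(335,481),s3=(109,519),s4=(46,88))
P={}
for k in tp:
    a,b=z2(tp[k],308,200),z2(sd[k],212,256)
    P[k],e=tri(a,b); print(k,P[k].round(4),e.round(2))
# jig fit x,y,yaw with z=15
L=dict(c1=(.055,.06),c2=(.055,-.175),c3=(-.055,-.175),c4=(-.055,.06))
def W(p,l,z): c,s=np.cos(p[2]),np.sin(p[2]); return [p[0]+c*l[0]-s*l[1],p[1]+s*l[0]+c*l[1],z]
def res(p):
    r=[]
    for k in L: r+=[proj("top",W(p,L[k],.015))[0]-z2(tp[k],308,200),proj("side",W(p,L[k],.015))[0]-z2(sd[k],212,256)]
    return np.ravel(r)
r=least_squares(res,[.5,-.3,0]); p=r.x; print("jig",p.round(4),np.degrees(p[2]),r.fun.round(1))
# predicted features in zoomed crop coords
def zz(n,l,z):
    u=proj(n,W(p,l,z))[0]; o=(308,200) if n=="top" else (212,256); q=(u-o+.5)*5-.5; return (q+([0,0] if n=="top" else [444,0])).round(0)
for nm,l,z in(("fence front L",(.025,.031),.051),("fence front R",(-.025,.031),.051),("stop L",(.025,-.057),.051),("stop R",(-.025,-.057),.051),("bodyback L",(.038,-.135),.04),("bodyback R",(-.038,-.135),.04),("knob",(0,-.104),.085)):
    print(nm,zz("top",l,z),zz("side",l,z),np.round(W(p,l,z),4))
E
```

```text
cross [(array([166.82692308, 225.65384615]), np.int32(52)), (array([201.88888889, 146.625     ]), np.int32(72))] [0.5113 0.2835 0.0524] 0.1 [0.5123 0.285  0.046 ] [0.5119 0.2919 0.046 ]
disc [(array([184.24657534, 221.05479452]), np.int32(73)), (array([209.22857143, 156.41428571]), np.int32(70))] [0.5249 0.2314 0.0511] 0.07 [0.5257 0.2324 0.046 ] [0.5255 0.2377 0.046 ]
bar [(array([201.03125, 217.375  ]), np.int32(32)), (array([219.12244898, 173.71428571]), np.int32(49))] [0.5424 0.186  0.0151] 0.75 [0.5363 0.1814 0.046 ] [0.539 0.151 0.046]
c1 [ 0.5774 -0.1731  0.0144] 0.16
c2 [ 0.5581 -0.4069  0.0091] 0.05
c3 [ 0.4508 -0.3969  0.0105] 0.4
c4 [ 0.4709 -0.1642  0.0158] 0.35
s1 [ 0.5694 -0.1818  0.0171] 0.39
s2 [ 0.5523 -0.3955  0.0175] 0.43
s3 [ 0.4587 -0.3876  0.0175] 0.25
s4 [ 0.476  -0.1736  0.0163] 0.27
jig [ 0.5191 -0.2284 -0.0872] -4.99466591451426 [ 0.1 -0.7  0.6 -0.2  0.8 -0.4  0.5 -1.1  0.9  0.1 -1.1 -0.2 -0.1  0.1
 -0.8  0.3]
fence front L [93. 63.] [645.  58.] [ 0.5467 -0.1997  0.051 ]
fence front R [ 90. 146.] [539.  73.] [ 0.4969 -0.1953  0.051 ]
stop L [238.  74.] [679. 222.] [ 0.539  -0.2874  0.051 ]
stop R [236. 157.] [566. 238.] [ 0.4892 -0.283   0.051 ]
bodyback L [362.  65.] [743. 394.] [ 0.5452 -0.3662  0.04  ]
bodyback R [360. 189.] [562. 423.] [ 0.4695 -0.3596  0.04  ]
knob [333. 115.] [641. 285.] [ 0.51  -0.332  0.085]
```

Fit: disc at (0.526, 0.234) with rack yaw ≈13°, and jig at (0.519, −0.228) with yaw −5°. The fence matches the fit. The stop already stands about 8 mm forward, and the heights agree within about 5 mm. The ends grip can't fit between the jaws, so I'll regrip on the mat. Moving above the rack now.

Call:
servo_tool(
  increments=[
    [1,-39.3,-20.4,8,0],
    [1,-39.3,-20.4,8,0],
    [1,-39.3,-20.4,8,0],
    [1,-39.3,-20.4,8,0],
    [1,-39.3,-20.4,8,0],
    [1,-39.3,-20.4,8,0],
    [1,-39.3,-20.4,8,0],
    [1,-39.3,-20.4,8,0],
    [1,-39.3,-20.4,8,0],
    [1,-39.3,-20.4,8,0],
    [1,0,0,0,10],
    [1,0,0,0,10],
  ],
)

```text
t: 1.6
tool_pos: [0.526, 0.2334, 0.1504]
tool_rot: [-1.16, -2.918, 0.001]
contact_force: [0.1, 0.9, -0.0]
opening: 0.0853
grip_force: 0.0
```

Call:
servo_tool(
  increments=[
    [1,0,0,0,10],
    [1,0,0,0,10],
    [1,0,0,0,10],
    [1,0,0,0,4],
    [1,0,0,0,0],
    [1,0,0,0,0],
  ],
)

```text
t: 2.35
tool_pos: [0.5259, 0.2342, 0.151]
tool_rot: [-1.953, -2.46, 0.001]
contact_force: [0.7, 0.6, -0.5]
opening: 0.0852
grip_force: 0.0
```

```bash
cat >> h.py <<'E'
from station import get_obs
from scipy.spatial.transform import Rotation as Ro
def plan(x,y,z,yawy=None):
    "tool-frame shift in mm to the target, spin in deg to bring tool y to yawy (deg, mod 180), applied after"
    o=get_obs(); R=Ro.from_rotvec(o["tool_rot"]).as_matrix(); d=R.T@(np.array([x,y,z])-o["tool_pos"])*1000
    a=np.degrees(np.arctan2(R[1,1],R[0,1])); s=None if yawy is None else (a-yawy+90)%180-90
    print("t",round(o["t"],2),"pos",o["tool_pos"].round(4),"yaw y",a.round(2),"tilt",R[:,2].round(3),"shift",d.round(1),"spin",s,"F",o["contact_force"].round(1),"open",round(o["opening"],4),"grip",round(o["grip_force"],1),"q6",o["q"][5].round(2))
E
python3 -c "
from h import *
plan(.5256,.234,.012,13)"
```

```text
t 2.35 pos [0.5259 0.2342 0.151 ] yaw y 13.09 tilt [-0.001 -0.    -1.   ] shift [-1.00e-01 -3.00e-01  1.39e+02] spin 0.09335056786207474 F [ 0.7  0.6 -0.5] open 0.0852 grip 0.0 q6 0.06
```

Call:
servo_tool(
  increments=[
    [1,0,0,30,0],
    [1,0,0,30,0],
    [1,0,0,25,0],
    [1,0,0,20,0],
    [1,0,0,12,0],
    [1,0,0,12,0],
    [1,0,0,10,0],
    [1,0,0,0,0],
  ],
)

```text
t: 3.35
tool_pos: [0.5257, 0.2341, 0.0116]
tool_rot: [-1.954, -2.459, 0.002]
contact_force: [0.6, -0.6, 0.9]
opening: 0.0856
grip_force: 0.0
```

Run:
```python
from h import *
from station import get_image
plan(.5256,.234,.012,13)
def crop(n,x,y,w,h,s): return cv2.resize(get_image(n)[y:y+h,x:x+w,::-1],None,fx=s,fy=s,interpolation=cv2.INTER_CUBIC)
a=crop("top",130,180,80,80,5);b=crop("side",165,110,80,100,5)
a=cv2.copyMakeBorder(a,0,100,0,0,0); cv2.imwrite("pics/grasp.png",np.hstack([a,b]))
```

```text
t 3.35 pos [0.5257 0.2341 0.0116] yaw y 13.04 tilt [-0.001 -0.    -1.   ] shift [-0.1 -0.1 -0.4] spin 0.03717232476006416 F [ 0.6 -0.6  0.9] open 0.0856 grip 0.0 q6 0.06
```

View pics/grasp.png

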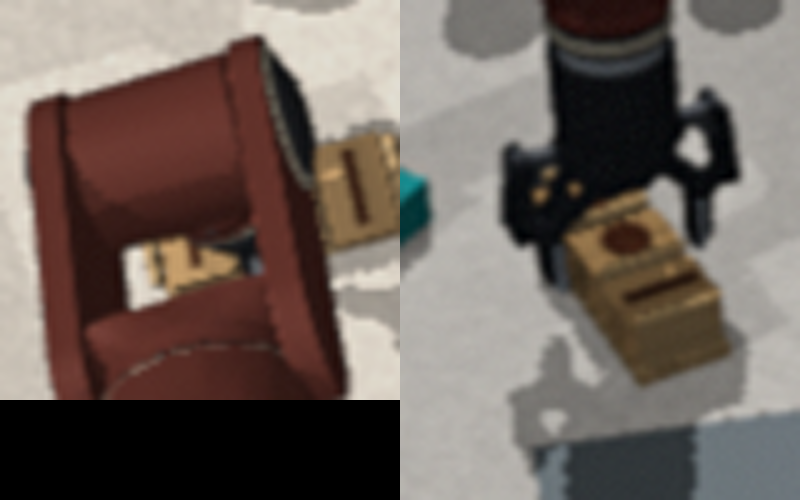

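The fingers straddle the disc block in the side view: fingertips near (555,275) and (700,240), disc at (627,238). I'll check the numeric offset.

Run:
```python
from h import *
f=lambda X:((proj("side",X)[0]-[165,110]+.5)*5-.5+[400,0]).round(0)
o=get_obs(); p=o["tool_pos"]
print("disc predicted",f([p[0],p[1],.046]))
y=np.array([np.cos(np.radians(13)),np.sin(np.radians(13)),0])
for s in(-.043,.043):
  for z in(.012,.025): print(s,z,f(np.r_[p[:2],z]+y*s))
S=cv2.imread("pics/side0.png"); print(blob(S,209,157,6,lambda w:(w[:,:,2]<100)))
w=S[148:168,198:222]; m=(w[:,:,2].astype(int)-w[:,:,0]<60)&(w[:,:,2]<105); 
for r in w[:,:,2]: print(*r)
```

```text
disc predicted [626. 237.]
-0.043 0.012 [565. 300.]
-0.043 0.025 [563. 284.]
0.043 0.012 [692. 260.]
0.043 0.025 [691. 244.]
(array([209.17333333, 156.14666667]), np.int32(75))
134 119 90 63 56 58 57 60 71 95 112 118 125 129 132 137 144 149 149 151 152 152 152 151
82 70 59 55 53 49 59 89 114 129 136 139 137 138 141 139 137 142 150 151 153 152 153 152
64 67 78 95 89 66 61 89 121 136 138 140 140 135 117 104 107 132 150 152 153 154 152 153
111 115 119 128 124 103 91 100 118 135 131 113 103 92 82 85 108 136 151 153 153 153 155 155
133 136 138 143 142 132 129 117 107 102 92 82 83 86 92 123 143 149 151 150 152 154 156 156
137 141 138 138 126 112 101 91 80 76 69 75 107 128 132 146 153 152 151 148 149 151 154 155
127 123 107 94 87 79 80 77 73 81 78 71 83 100 112 130 145 149 148 144 140 143 148 153
90 85 77 77 81 92 115 108 80 69 65 59 56 60 70 87 111 132 140 136 134 138 145 150
77 86 93 117 132 136 132 107 69 56 56 54 55 54 53 55 80 111 131 130 132 136 145 150
106 130 136 145 151 146 129 89 59 51 54 55 54 55 54 50 62 101 131 135 135 137 145 150
98 129 148 152 152 147 128 91 57 53 52 52 54 54 53 51 60 101 133 138 140 141 142 139
78 100 132 147 151 146 137 108 72 53 48 50 51 50 55 61 76 111 137 142 141 136 118 108
72 82 114 138 145 144 139 126 100 76 59 55 62 74 87 108 124 135 136 120 102 93 83 91
70 70 86 114 134 136 135 131 126 119 105 99 114 124 130 131 119 105 93 84 79 83 90 115
71 70 70 86 114 131 134 136 138 137 136 134 134 120 105 95 84 79 84 92 113 129 138 144
73 74 64 68 92 120 130 135 141 136 120 105 97 83 78 82 92 111 130 140 145 151 152 148
72 70 64 61 72 97 106 103 103 96 83 76 80 90 102 121 136 145 151 152 149 145 136 120
72 66 62 62 64 74 78 77 77 82 89 100 122 137 142 147 152 150 144 135 122 103 88 72
78 70 66 65 64 67 70 81 103 120 135 140 149 153 151 145 135 120 103 86 72 61 55 59
91 75 68 66 64 69 77 105 135 149 152 150 147 143 128 106 85 72 61 55 60 71 88 105
```

The predicted disc position (626,237) matches what's seen (627,238), so alignment is good. The earlier side blob included the slot shadow. Closing and lifting.

Call:
servo_tool(
  increments=[
    [0.6,0,0,0,0],
    [0.6,0,0,0,0],
    [0.6,0,0,0,0],
    [0.6,0,0,0,0],
    [0.6,0,0,0,0],
    [0.6,0,0,-5,0],
    [0.6,0,0,-10,0],
    [0.6,0,0,-20,0],
    [0.6,0,0,-25,0],
    [0.6,0,0,0,0],
  ],
  force=40,
)

```text
t: 4.7
tool_pos: [0.5284, 0.235, 0.076]
tool_rot: [1.953, 2.456, 0.009]
contact_force: [0.3, 0.2, -1.2]
opening: 0.0613
grip_force: 44.5
```

Run:
```python
from h import *
T=cv2.imread("pics/top0.png")
# mat centre from top image
m=cv2.inRange(T[185:260,215:290],(60,60,50),(125,115,105)); n,l,s,c=cv2.connectedComponentsWithStats(m); k=1+np.argmax(s[1:,4]); print(s[k]); print(onz("top",c[k]+[215,185],.002))
plan(.5,0,.1,-95)
```

```text
[  12   11   47   53 2352]
[0.5255691  0.03226355 0.002     ]
t 4.7 pos [0.5284 0.235  0.076 ] yaw y 13.04 tilt [ 0.006  0.002 -1.   ] shift [-222.5  -80.5  -24.6] spin -71.96288454329888 F [ 0.3  0.2 -1.2] open 0.0613 grip 44.5 q6 0.06
```

Call:
servo_tool(
  increments=[
    [0.6,-20,-5,-8,0],
    [0.6,-39,-9.5,-2,0],
    [0.6,-39,-9.5,0,0],
    [0.6,-39,-9.5,0,-10],
    [0.6,0,0,0,0],
  ],
)

```text
t: 5.32
tool_pos: [0.5235, 0.0904, 0.0815]
tool_rot: [-1.738, -2.616, 0.002]
contact_force: [0.1, -0.7, -1.0]
opening: 0.0611
grip_force: 44.4
```

Call:
servo_tool(
  increments=[
    [0.6,0,0,0,-10],
    [0.6,0,0,0,-10],
    [0.6,0,0,0,-10],
    [0.6,0,0,0,-10],
    [0.6,0,0,0,-10],
    [0.6,0,0,0,-10],
    [0.6,0,0,0,0],
    [0.6,0,0,0,0],
  ],
)

```text
t: 6.32
tool_pos: [0.524, 0.0934, 0.082]
tool_rot: [-0.195, -3.135, -0.0]
contact_force: [0.4, -0.5, -0.0]
opening: 0.0615
grip_force: 44.3
```

```bash
python3 -c "
from h import *
plan(.525,.032,.006,85)"
```

```text
t 6.33 pos [0.524  0.0934 0.082 ] yaw y 82.88 tilt [-0.001  0.    -1.   ] shift [ -8.6 -60.8  76. ] spin -2.122484894371226 F [ 0.4 -0.5 -0. ] open 0.0615 grip 44.3 q6 -1.41
```

Call:
servo_tool(
  increments=[
    [0.6,-4,-30,0,-2.1],
    [0.6,-4,-31,0,0],
    [0.6,0,0,25,0],
    [0.6,0,0,25,0],
    [0.6,0,0,15,0],
    [0.6,0,0,7,0],
    [0.6,0,0,3,0],
    [0.6,0,0,0,0],
    [0.6,0,0,0,0],
  ],
)

```text
t: 7.45
tool_pos: [0.5267, 0.0318, 0.0081]
tool_rot: [0.133, 3.137, -0.0]
contact_force: [-0.0, 0.4, -1.2]
opening: 0.0611
grip_force: 44.3
```

Run:
```python
from h import *
from station import get_image
plan(.525,.032,.0045,85)
def crop(n,x,y,w,h,s): return cv2.resize(get_image(n)[y:y+h,x:x+w,::-1],None,fx=s,fy=s,interpolation=cv2.INTER_CUBIC)
cv2.imwrite("pics/mat.png",crop("side",175,150,110,100,6))
```

```text
t 7.45 pos [0.5267 0.0318 0.0081] yaw y 85.14 tilt [ 0.001 -0.    -1.   ] shift [1.7 0.1 3.6] spin 0.13501837013818374 F [-0.   0.4 -1.2] open 0.0611 grip 44.3 q6 -1.57
```

View pics/mat.png

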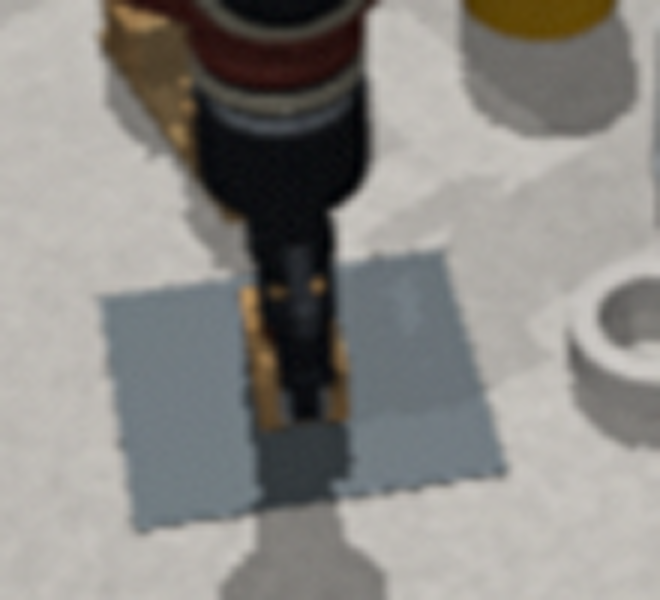

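The block hangs centred in the grip just above the mat, around (300,400) in the crop. I'll lower it the rest of the way gently and watch the force.

Call:
servo_tool(
  increments=[
    [0.6,0,0,2,0],
    [0.6,0,0,1,0],
    [0.6,0,0,0,0],
    [0.6,0,0,0,0],
  ],
)

```text
t: 8.0
tool_pos: [0.5264, 0.0317, 0.0053]
tool_rot: [0.133, 3.139, 0.0]
contact_force: [-2.7, -0.6, 5.9]
opening: 0.0613
grip_force: 45.0
```

Call:
servo_tool(
  increments=[
    [0.6,0,0,1,0],
    [0.6,0,0,0,0],
    [0.6,0,0,0,0],
  ],
)

```text
t: 8.38
tool_pos: [0.5266, 0.0317, 0.0052]
tool_rot: [-0.133, -3.139, -0.0]
contact_force: [-6.4, -0.1, 11.8]
opening: 0.0613
grip_force: 45.8
```

On the mat. Release, rise, spin 90° for the regrip.

Call:
servo_tool(
  increments=[
    [1,0,0,-1,0],
    [1,0,0,0,0],
    [1,0,0,0,0],
    [1,0,0,0,0],
    [1,0,0,-10,0],
    [1,0,0,-25,0],
    [1,0,0,-30,0],
    [1,0,0,-30,0],
    [1,0,0,0,10],
    [1,0,0,0,10],
    [1,0,0,0,10],
    [1,0,0,0,10],
  ],
)

```text
t: 9.88
tool_pos: [0.5262, 0.0318, 0.1001]
tool_rot: [1.207, 2.9, 0.0]
contact_force: [0.0, -0.0, -0.2]
opening: 0.0853
grip_force: 0.0
```

Call:
servo_tool(
  increments=[
    [1,0,0,0,10],
    [1,0,0,0,10],
    [1,0,0,0,10],
    [1,0,0,0,10],
    [1,0,0,0,10],
    [1,0,0,0,0],
  ],
)

```text
t: 10.62
tool_pos: [0.5263, 0.0318, 0.0999]
tool_rot: [2.311, 2.127, 0.001]
contact_force: [0.2, 0.5, 0.1]
opening: 0.0851
grip_force: 0.0
```

Run:
```python
from h import *
from station import get_image
plan(.5264,.0317,.006,-5)
def crop(n,x,y,w,h,s): return cv2.resize(get_image(n)[y:y+h,x:x+w,::-1],None,fx=s,fy=s,interpolation=cv2.INTER_CUBIC)
cv2.imwrite("pics/mat2.png",crop("side",175,150,110,100,6))
f=lambda X:((proj("side",X)[0]-[175,150]+.5)*6-.5).round(0)
print(f([.5264,.0317,.038]))
```

```text
t 10.62 pos [0.5263 0.0318 0.0999] yaw y -4.75 tilt [ 0.001 -0.    -1.   ] shift [-0.   0.1 93.9] spin 0.2540526807347874 F [0.2 0.5 0.1] open 0.0851 grip 0.0 q6 0.0
[292. 329.]
```

View pics/mat2.png

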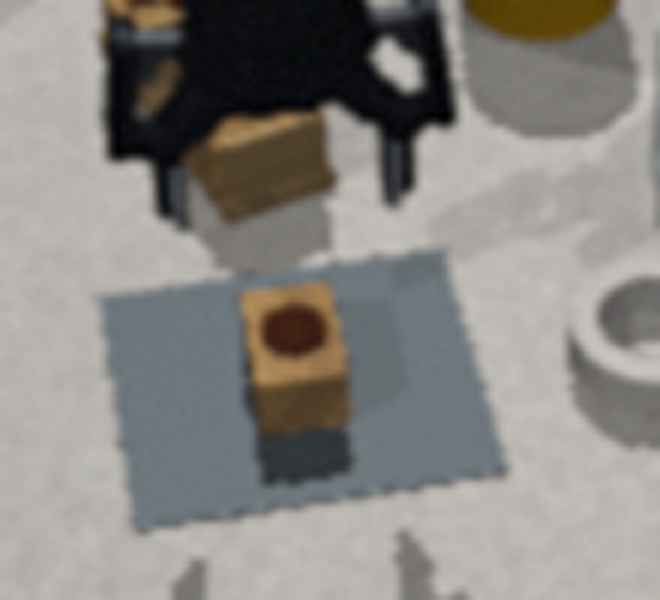

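The block lies flat on the mat, disc up at (294,328) against a predicted (292,329). Regripping across the 42 mm width.

Call:
servo_tool(
  increments=[
    [1,0,0,30,0],
    [1,0,0,30,0],
    [1,0,0,20,0],
    [1,0,0,11,0],
    [1,0,0,0,0],
    [0.35,0,0,0,0],
    [0.35,0,0,0,0],
    [0.35,0,0,0,0],
    [0.35,0,0,0,0],
    [0.35,0,0,0,0],
    [0.35,0,0,0,0],
    [0.35,0,0,0,0],
  ],
  force=40,
)

```text
t: 12.18
tool_pos: [0.5271, 0.0317, 0.0095]
tool_rot: [2.312, 2.124, 0.002]
contact_force: [-1.1, -0.3, 6.0]
opening: 0.0413
grip_force: 42.4
```

```bash
python3 -c "
from h import *
plan(.519,-.2315,.13,-5)"
```

```text
t 12.18 pos [0.5271 0.0317 0.0095] yaw y -4.85 tilt [ 0.002 -0.    -1.   ] shift [-263.    14.5 -120.5] spin 0.14574236817276187 F [-1.1 -0.3  6. ] open 0.0413 grip 42.4 q6 0.0
```

Call:
servo_tool(
  increments=[
    [0.35,0,0,-10,0],
    [0.35,0,0,-30,0],
    [0.35,0,0,-30,0],
    [0.35,-30,2,-30,0],
    [0.35,-40,2,-10,0],
    [0.35,-40,2,0,0],
    [0.35,-40,2,0,0],
    [0.35,-40,2,0,0],
    [0.35,-40,2,0,0],
    [0.35,-35,2.5,0,0],
    [0.35,0,0,0,0],
    [0.35,0,0,0,0],
  ],
)

```text
t: 13.68
tool_pos: [0.5176, -0.2329, 0.1179]
tool_rot: [-2.313, -2.124, -0.0]
contact_force: [-0.7, 0.8, -1.4]
opening: 0.0414
grip_force: 41.6
```

```bash
python3 -c "
from h import *
plan(.5187,-.2334,.06,-5)"
```

```text
t 13.68 pos [ 0.5176 -0.2329  0.1179] yaw y -4.87 tilt [-0.001  0.001 -1.   ] shift [-0.5  1.2 57.9] spin 0.12827314555528346 F [-0.7  0.8 -1.4] open 0.0414 grip 41.6 q6 -0.47
```

Lower to z ≈ 0.065 (underside 57 mm, above the 51 mm jaws) and look before entering.

Call:
servo_tool(
  increments=[
    [0.35,0,1.2,25,0],
    [0.35,0,0,25,0],
    [0.35,0,0,3,0],
    [0.35,0,0,0,0],
  ],
)

```text
t: 14.18
tool_pos: [0.5194, -0.2329, 0.0657]
tool_rot: [2.313, 2.126, 0.0]
contact_force: [0.3, 0.2, -0.4]
opening: 0.0413
grip_force: 41.6
```

Run:
```python
from h import *
from station import get_image
plan(.5187,-.2334,.024,-5)
cv2.imwrite("pics/jig2.png",cv2.resize(get_image("side")[250:370,195:305,::-1],None,fx=5,fy=5,interpolation=cv2.INTER_CUBIC))
p=[.5191,-.2284,-.0872]
def W(l,z): c,s=np.cos(p[2]),np.sin(p[2]); return [p[0]+c*l[0]-s*l[1],p[1]+s*l[0]+c*l[1],z]
f=lambda l,z:((proj("side",W(l,z))[0]-[195,250]+.5)*5-.5).round(0)
for l,z in(((.021,.026),.0925),((-.021,.026),.0925),((.021,-.036),.0925),((-.021,-.036),.0925),((.025,.031),.051),((-.025,.031),.051),((.025,-.049),.051),((-.025,-.049),.051)): print(l,z,f(l,z))
```

```text
t 14.18 pos [ 0.5194 -0.2329  0.0657] yaw y -4.81 tilt [ 0.  0. -1.] shift [-0.5 -0.7 41.7] spin 0.19297385315437054 F [ 0.3  0.2 -0.4] open 0.0413 grip 41.6 q6 -0.47
(0.021, 0.026) 0.0925 [281.  44.]
(-0.021, 0.026) 0.0925 [188.  56.]
(0.021, -0.036) 0.0925 [304. 158.]
(-0.021, -0.036) 0.0925 [208. 172.]
(0.025, 0.031) 0.051 [286.  88.]
(-0.025, 0.031) 0.051 [180. 103.]
(0.025, -0.049) 0.051 [317. 236.]
(-0.025, -0.049) 0.051 [204. 252.]
```

View pics/jig2.png

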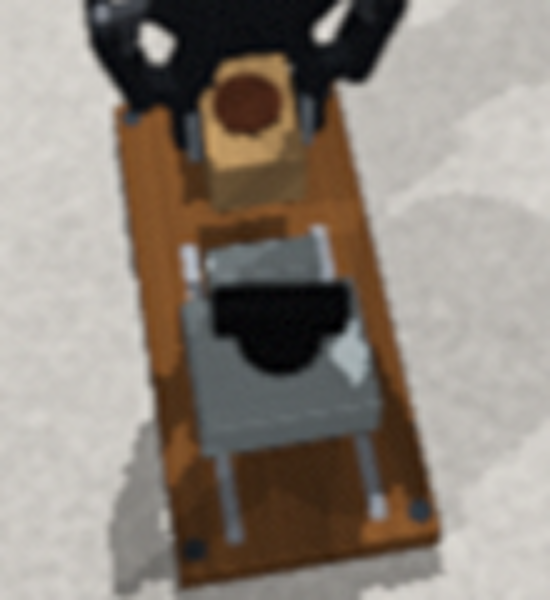

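The block's rear top edge at (208,175)–(303,163) and the stop front edge at (207,252)–(320,236) match the predictions, so stop travel is already ≈8 mm. The gaps at both ends are clear. Lowering.

Call:
servo_tool(
  increments=[
    [0.35,0,0,15,0.2],
    [0.35,0,0,12,0],
    [0.35,0,0,8,0],
    [0.35,0,0,5,0],
    [0.35,0,0,1.5,0],
    [0.35,0,0,0,0],
    [0.35,0,0,0,0],
  ],
)

```text
t: 15.1
tool_pos: [0.5195, -0.2338, 0.0243]
tool_rot: [2.317, 2.121, 0.0]
contact_force: [0.1, -0.7, -0.5]
opening: 0.0414
grip_force: 41.7
```

Call:
servo_tool(
  increments=[
    [0.35,0,0,1,0],
    [0.35,0,0,0,0],
    [0.35,0,0,0,0],
  ],
)

```text
t: 15.48
tool_pos: [0.5192, -0.2336, 0.0229]
tool_rot: [2.317, 2.121, 0.0]
contact_force: [-0.2, -0.2, -1.3]
opening: 0.0412
grip_force: 41.7
```

Call:
servo_tool(
  increments=[
    [0.35,0,0,0.7,0],
    [0.35,0,0,0,0],
    [0.35,0,0,0,0],
  ],
)

```text
t: 15.85
tool_pos: [0.5193, -0.2337, 0.0225]
tool_rot: [2.317, 2.121, 0.0]
contact_force: [-2.0, 0.7, 3.0]
opening: 0.0413
grip_force: 42.0
```

Call:
servo_tool(
  increments=[
    [0.35,0,0,0.7,0],
    [0.35,0,0,0,0],
    [0.35,0,0,0,0],
  ],
)

```text
t: 16.23
tool_pos: [0.5194, -0.2337, 0.0225]
tool_rot: [-2.317, -2.121, 0.0]
contact_force: [-4.4, 2.7, 8.6]
opening: 0.0413
grip_force: 42.6
```

Call:
servo_tool(
  increments=[
    [0.35,0,0,-1.2,0],
    [0.75,0,0,0,0],
    [0.75,0,0,0,0],
    [0.75,0,0,0,0],
    [0.75,0,0,-10,0],
    [0.75,0,0,-25,0],
    [0.75,0,0,-30,0],
    [0.3,0,0,-30,0],
    [0,-30,0,0,0],
    [0,-40,0,0,0],
    [0,-40,0,0,0],
    [0,-38,0,0,0],
  ],
)

```text
t: 17.73
tool_pos: [0.5062, -0.3825, 0.1186]
tool_rot: [2.317, 2.12, 0.0]
contact_force: [0.4, 0.4, 0.6]
opening: 0.0003
grip_force: 0.0
```

Call:
servo_tool(
  increments=[
    [0,0,0,0,0],
    [0,0,0,0,0],
  ],
)

```text
t: 17.98
tool_pos: [0.5062, -0.3806, 0.1179]
tool_rot: [-2.317, -2.121, -0.001]
contact_force: [-0.6, -0.2, -0.2]
opening: 0.0001
grip_force: 0.0
```

```bash
cat >> h.py <<'E'
JP=[.5191,-.2284,-.0872]
def W(l,z,p=JP): c,s=np.cos(p[2]),np.sin(p[2]); return [p[0]+c*l[0]-s*l[1],p[1]+s*l[0]+c*l[1],z]
E
python3 - <<'E'
from h import *
from station import get_image
plan(*W((0,-.153),.028),-5)
cv2.imwrite("pics/side3.png",get_image("side")[:,:,::-1])
cv2.imwrite("pics/jig3.png",cv2.resize(cv2.imread("pics/side3.png")[250:370,195:305],None,fx=5,fy=5,interpolation=cv2.INTER_CUBIC))
E
```

```text
t 17.98 pos [ 0.5062 -0.3806  0.1179] yaw y -5.07 tilt [ 0.  0. -1.] shift [-0.3 -0.4 89.9] spin -0.06952151570985166 F [-0.6 -0.2 -0.2] open 0.0001 grip 0.0 q6 -0.67
```

View pics/jig3.png

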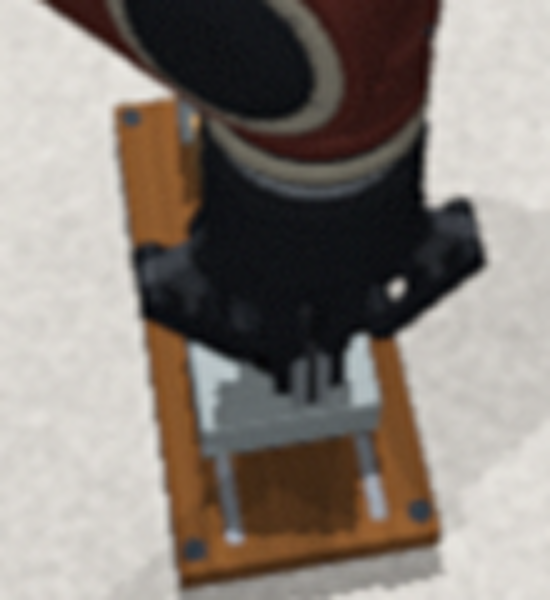

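The closed fingertips at (312,390) are above the bed behind the stop body, clear of the rods at (230,500) and (370,480). Descend and push +y.

Call:
servo_tool(
  increments=[
    [0,0,0,30,0],
    [0,0,0,30,0],
    [0,0,0,20,0],
    [0,0,0,9,0],
    [0,0,0,0,0],
    [0,5,0,0,0],
    [0,4,0,0,0],
    [0,3,0,0,0],
    [0,3,0,0,0],
    [0,0,0,0,0],
  ],
)

```text
t: 19.27
tool_pos: [0.5075, -0.3658, 0.0287]
tool_rot: [2.317, 2.122, -0.0]
contact_force: [0.1, -0.4, 0.3]
opening: -0.0003
grip_force: 0.0
```

Call:
servo_tool(
  increments=[
    [0,3,0,0,0],
    [0,3,0,0,0],
    [0,3,0,0,0],
    [0,0,0,0,0],
  ],
)

```text
t: 19.77
tool_pos: [0.5083, -0.3568, 0.0287]
tool_rot: [-2.317, -2.121, -0.0]
contact_force: [-0.1, -0.4, 1.2]
opening: 0.0003
grip_force: 0.4
```

```bash
python3 -c "
from h import *
plan(*W((0,-.120),.028),-5)"
```

```text
t 19.77 pos [ 0.5083 -0.3568  0.0287] yaw y -5.06 tilt [-0.  0. -1.] shift [ 8.9 -0.4  0.7] spin -0.05601549374253523 F [-0.1 -0.4  1.2] open 0.0003 grip 0.4 q6 -0.64
```

Call:
servo_tool(
  increments=[
    [0,3,0,0,0],
    [0,3,0,0,0],
    [0,0,0,0,0],
  ],
)

```text
t: 20.15
tool_pos: [0.5088, -0.3508, 0.0286]
tool_rot: [-2.317, -2.121, -0.0]
contact_force: [-0.9, -1.3, -0.1]
opening: 0.0001
grip_force: 0.6
```

Call:
servo_tool(
  increments=[
    [0,2,0,0,0],
    [0,2,0,0,0],
    [0,0,0,0,0],
  ],
)

```text
t: 20.52
tool_pos: [0.5092, -0.3469, 0.0286]
tool_rot: [-2.317, -2.121, -0.0]
contact_force: [-0.6, -2.8, 0.4]
opening: -0.0001
grip_force: 0.9
```

Run:
```python
from h import *
from station import get_image
plan(*W((0,-.120),.028),-5)
cv2.imwrite("pics/jig4.png",cv2.resize(get_image("side")[250:370,195:305,::-1],None,fx=5,fy=5,interpolation=cv2.INTER_CUBIC))
```

```text
t 20.52 pos [ 0.5092 -0.3469  0.0286] yaw y -5.06 tilt [-0.  0. -1.] shift [-1.1 -0.4  0.6] spin -0.06009132593942468 F [-0.6 -2.8  0.4] open -0.0001 grip 0.9 q6 -0.63
```

View pics/jig4.png

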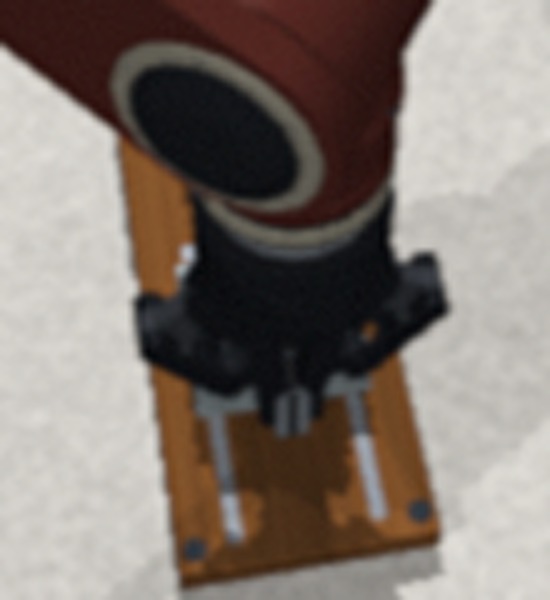

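The stop body is moving: its back edge went from (205,440) to (200,410), about 15 mm. Continuing until the force rises, with block and fence closed.

Call:
servo_tool(
  increments=[
    [0,2,0,0,0],
    [0,2,0,0,0],
    [0,0,0,0,0],
  ],
)

```text
t: 20.95
tool_pos: [0.5093, -0.3461, 0.0288]
tool_rot: [2.313, 2.118, -0.007]
contact_force: [-1.7, -12.0, -4.5]
opening: 0.0005
grip_force: 5.9
```

Call:
servo_tool(
  increments=[
    [0,1.5,0,0,0],
    [0,1.5,0,0,0],
    [0,0,0,0,0],
  ],
)

```text
t: 21.32
tool_pos: [0.5093, -0.3461, 0.0289]
tool_rot: [2.31, 2.115, -0.012]
contact_force: [-2.6, -21.2, -8.6]
opening: -0.0001
grip_force: 10.3
```

Stalled at 21 N with TCP y = −0.3461, so fence, block and stop are closed up. Back off, rise, step aside towards −x, and look at the knob.

Call:
servo_tool(
  increments=[
    [0,-7,0,0,0],
    [0,-10,0,0,0],
    [0,0,0,-25,0],
    [0,0,0,-40,0],
    [0.6,0,0,-35,0],
    [0.6,0,-40,0,0],
    [0.6,0,-40,0,0],
    [0.6,0,-40,0,0],
    [0.6,0,-30,0,0],
    [0.6,0,0,0,-10],
    [0.6,0,0,0,-10],
    [0.6,0,0,0,-10],
  ],
)

```text
t: 22.82
tool_pos: [0.359, -0.3434, 0.1286]
tool_rot: [-1.681, -2.654, -0.002]
contact_force: [-0.4, 0.4, -0.7]
opening: 0.0512
grip_force: 0.0
```

Call:
servo_tool(
  increments=[
    [0.6,0,0,0,-10],
    [0.6,0,0,0,-10],
    [0.6,0,0,0,-10],
    [0.6,0,0,0,-10],
    [0.6,0,0,0,-10],
    [0.6,0,0,0,-10],
    [0.6,0,0,0,0],
  ],
)

```text
t: 23.7
tool_pos: [0.359, -0.3435, 0.1285]
tool_rot: [0.141, 3.138, 0.001]
contact_force: [0.2, -0.4, -0.7]
opening: 0.0512
grip_force: 0.0
```

Run:
```python
from h import *
from station import get_image
plan(.5130,-.3035,.0565,85)
S=get_image("side")[:,:,::-1].copy();T=get_image("top")[:,:,::-1].copy(); cv2.imwrite("pics/side5.png",S);cv2.imwrite("pics/top5.png",T)
a=cv2.resize(T[195:270,300:380],None,fx=5,fy=5,interpolation=cv2.INTER_CUBIC);b=cv2.resize(S[255:375,215:295],None,fx=5,fy=5,interpolation=cv2.INTER_CUBIC)
a=cv2.copyMakeBorder(a,0,600-375,0,0,0);cv2.imwrite("pics/knob.png",np.hstack([a,b]))
p=JP
f=lambda n,l,z:((proj(n,W(l,z))[0]-([300,195] if n=="top" else [215,255])+.5)*5-.5+([0,0] if n=="top" else [400,0])).round(0)
d=lambda a,r:(r*np.cos(a),-.078-r*np.sin(a))
for a in(0,.1,.2):
    print(a,[f(n,d(a,r),.085) for n in("top","side") for r in(-.029,.029)])
print("block top rear/front",[f("side",(x,y),.049) for x,y in((-.021,-.031),(.021,-.031),(-.021,.031),(.021,.031))],"disc",f("side",(0,0),.051),f("top",(0,0),.051))
```

```text
t 23.7 pos [ 0.359  -0.3435  0.1285] yaw y 84.84 tilt [ 0.     0.001 -1.   ] shift [-149.7   53.6   72.1] spin -0.15895830700381453 F [ 0.2 -0.4 -0.7] open 0.0512 grip 0.0 q6 -2.39
0 [array([327., 186.]), array([329.,  88.]), array([503., 245.]), array([640., 225.])]
0.1 [array([322., 186.]), array([334.,  88.]), array([502., 239.]), array([641., 231.])]
0.2 [array([317., 185.]), array([339.,  90.]), array([503., 233.]), array([642., 237.])]
block top rear/front [array([508., 193.]), array([601., 180.]), array([489.,  79.]), array([578.,  67.])] disc [544. 126.] [183. 133.]
```

View pics/knob.png

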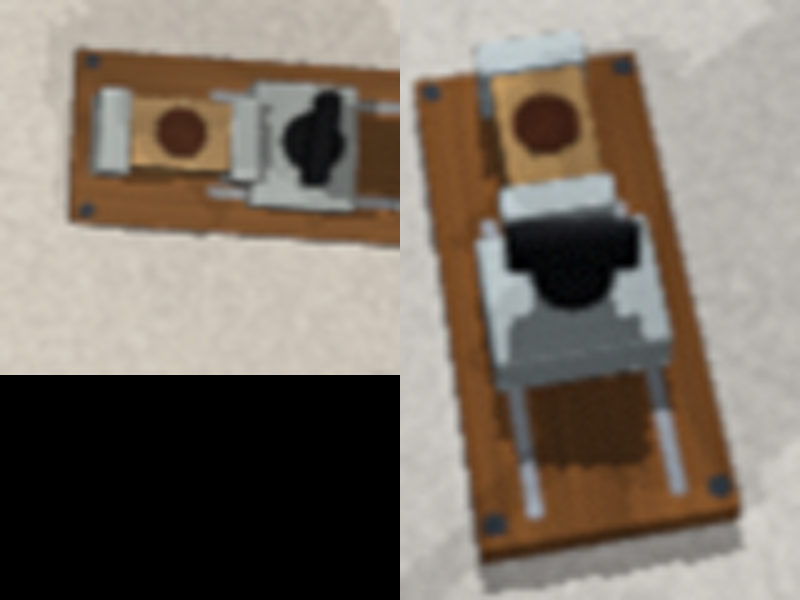

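The block sits squarely between fence and stop with no gaps: disc at top (181,133) and side (547,123). The knob bar runs top (328,92)–(314,186), i.e. already ≈0.12 rad clockwise. Going to grip it.

Call:
servo_tool(
  increments=[
    [0.4,-30,10.5,0,0],
    [0.4,-40,14,0,0],
    [0.4,-40,14,0,0],
    [0.4,-39.7,14,0,0],
    [0.4,0,0,0,7],
    [0.4,0,0,0,0],
    [0.4,0,0,0,0],
  ],
)

```text
t: 24.68
tool_pos: [0.5123, -0.3048, 0.1284]
tool_rot: [-0.329, -3.124, -0.0]
contact_force: [-0.8, -0.1, -0.3]
opening: 0.0345
grip_force: 0.0
```

```bash
python3 -c "
from h import *
plan(.5130,-.3045,.0565,78)"
```

```text
t 24.68 pos [ 0.5123 -0.3048  0.1284] yaw y 77.96 tilt [-0.  0. -1.] shift [-0.7  0.4 71.9] spin -0.037703599191843296 F [-0.8 -0.1 -0.3] open 0.0345 grip 0.0 q6 -2.02
```

Call:
servo_tool(
  increments=[
    [0.4,0,0,25,0],
    [0.4,0,0,25,0],
    [0.4,0,0,15,0],
    [0.4,0,0,5,0],
    [0.4,0,0,0,0],
  ],
)

```text
t: 25.3
tool_pos: [0.5129, -0.3055, 0.0597]
tool_rot: [0.33, 3.123, -0.001]
contact_force: [-0.0, 0.8, 0.2]
opening: 0.0345
grip_force: 0.1
```

Call:
servo_tool(
  increments=[
    [0.1,0,0,0,0],
    [0.1,0,0,0,0],
    [0.1,0,0,0,0],
    [0.1,0,0,0,0],
  ],
  force=30,
)

```text
t: 25.8
tool_pos: [0.514, -0.3055, 0.0609]
tool_rot: [0.33, 3.121, -0.002]
contact_force: [-0.3, 1.3, 5.8]
opening: 0.0132
grip_force: 33.1
```

```bash
python3 -c "
from h import *
plan(.5130,-.3045,.0565,78)"
```

```text
t 25.8 pos [ 0.514  -0.3055  0.0609] yaw y 77.92 tilt [ 0.003 -0.001 -1.   ] shift [1.2 0.8 4.4] spin -0.08081598425205527 F [-0.3  1.3  5.8] open 0.0132 grip 33.1 q6 -2.02
```

Call:
servo_tool(
  increments=[
    [0.1,0.4,2,-1.5,0],
    [0.1,0,0,0,0],
    [0.1,0,0,0,0],
  ],
)

```text
t: 26.18
tool_pos: [0.5139, -0.3046, 0.0609]
tool_rot: [0.33, 3.12, -0.006]
contact_force: [3.8, -5.1, -2.8]
opening: 0.0136
grip_force: 31.5
```

Call:
servo_tool(
  increments=[
    [0.1,0,1.2,0,0],
    [0.1,0,0,0,0],
    [0.1,0,0,0,0],
  ],
)

```text
t: 26.55
tool_pos: [0.5139, -0.3045, 0.061]
tool_rot: [0.33, 3.12, -0.009]
contact_force: [3.8, -9.3, -3.6]
opening: 0.0133
grip_force: 31.3
```

Stalled at 9 N towards the fence, so I'll turn the knob clockwise while holding that push.

Call:
servo_tool(
  increments=[
    [0.1,0,0,0,0],
    [0.1,0,0,0,7],
    [0.1,0,0,0,8],
    [0.1,0,0,0,8],
    [0.1,0,0,0,8],
    [0.1,0,0,0,8],
    [0.1,0,0,0,8],
    [0.1,0,0,0,8],
    [0.1,0,0,0,5],
    [0.1,0,0,0,0],
    [0.1,0,0,0,0],
  ],
  force=60,
)

```text
t: 27.92
tool_pos: [0.5133, -0.3052, 0.0611]
tool_rot: [1.845, 2.535, -0.008]
contact_force: [1.0, -10.1, -2.5]
opening: 0.0128
grip_force: 62.7
```

```bash
python3 -c "
from h import *
plan(.5139,-.3045,.0610,5)
print(get_obs()['wrist_torque'])"
```

```text
t 27.93 pos [ 0.5133 -0.3052  0.0611] yaw y 17.92 tilt [ 0.002 -0.008 -1.   ] shift [0.5 0.8 0.1] spin 12.922038036772875 F [  1.  -10.1  -2.5] open 0.0128 grip 62.7 q6 -0.97
[-1.63984495 -0.04577583 -0.06679942]
```

Call:
servo_tool(
  increments=[
    [0.1,0,0,0,6],
    [0.1,0,0,0,5],
    [0.1,0,0,0,3],
    [0.1,0,0,0,0],
    [0.1,0,0,0,0],
  ],
)

```text
t: 28.55
tool_pos: [0.5131, -0.3053, 0.0611]
tool_rot: [2.136, 2.295, -0.009]
contact_force: [-0.6, -10.7, -2.2]
opening: 0.0128
grip_force: 63.1
```

```bash
python3 -c "
from h import *
plan(.5139,-.3045,.0610,5)
print(get_obs()['wrist_torque'])"
```

```text
t 28.55 pos [ 0.5131 -0.3053  0.0611] yaw y 4.12 tilt [ 0.001 -0.009 -1.   ] shift [0.8 0.8 0.1] spin -0.8793326623918887 F [ -0.6 -10.7  -2.2] open 0.0128 grip 63.1 q6 -0.73
[-1.67693356  0.10341745  0.94508195]
```

Call:
servo_tool(
  increments=[
    [0.1,0,0,0,3],
    [0.1,0,0,0,2],
    [0.1,0,0,0,0],
    [0.1,0,0,0,0],
  ],
)

```text
t: 29.05
tool_pos: [0.513, -0.305, 0.0612]
tool_rot: [2.229, 2.205, -0.01]
contact_force: [-0.7, -9.6, -1.1]
opening: 0.0127
grip_force: 93.5
```

```bash
python3 -c "
from h import *
plan(.5139,-.3045,.0610,5)
print(get_obs()['wrist_torque'])"
```

```text
t 29.05 pos [ 0.513  -0.305   0.0612] yaw y -0.62 tilt [ 0.    -0.009 -1.   ] shift [0.5 0.9 0.2] spin -5.623131888347373 F [-0.7 -9.6 -1.1] open 0.0127 grip 93.5 q6 -0.64
[-1.47035418  0.18992344  2.22158889]
```

Wrist torque has risen to 2.2 N·m, so the knob is hard against its end. Relax part of the wind-up while keeping positive torque, then release and lift.

Call:
servo_tool(
  increments=[
    [0.1,-2,0,0,-5],
    [0.1,0,0,0,0],
    [0.4,0,0,0,0],
    [0.4,0,0,0,0],
    [0.4,0,0,0,0],
    [0.4,0,0,-10,0],
    [0.4,0,0,-25,0],
    [0.4,0,0,-35,0],
    [0.4,0,-40,-10,0],
    [0.4,0,-40,0,0],
    [0.4,0,-40,0,0],
    [0.4,0,-30,0,0],
  ],
  force=30,
)

```text
t: 30.55
tool_pos: [0.362, -0.3138, 0.1407]
tool_rot: [2.144, 2.295, -0.0]
contact_force: [-0.2, -0.5, -0.1]
opening: 0.0342
grip_force: 0.0
```

Run:
```python
from h import *
from station import get_image
plan(.5130,-.3035,.0565,85)
S=get_image("side")[:,:,::-1].copy();T=get_image("top")[:,:,::-1].copy()
a=cv2.resize(T[195:270,300:380],None,fx=5,fy=5,interpolation=cv2.INTER_CUBIC);b=cv2.resize(S[255:375,215:295],None,fx=5,fy=5,interpolation=cv2.INTER_CUBIC)
c=cv2.resize(T[190:250,145:225],None,fx=4,fy=3.75,interpolation=cv2.INTER_CUBIC)
a=cv2.copyMakeBorder(a,0,600-375,0,0,0);a[375:600,:320]=c;cv2.imwrite("pics/final.png",np.hstack([a,b]))
```

```text
t 30.55 pos [ 0.362  -0.3138  0.1407] yaw y 3.91 tilt [ 0.    -0.001 -1.   ] shift [  0.  151.4  84.2] spin -81.09245027067006 F [-0.2 -0.5 -0.1] open 0.0342 grip 0.0 q6 -0.94
```

View pics/final.png

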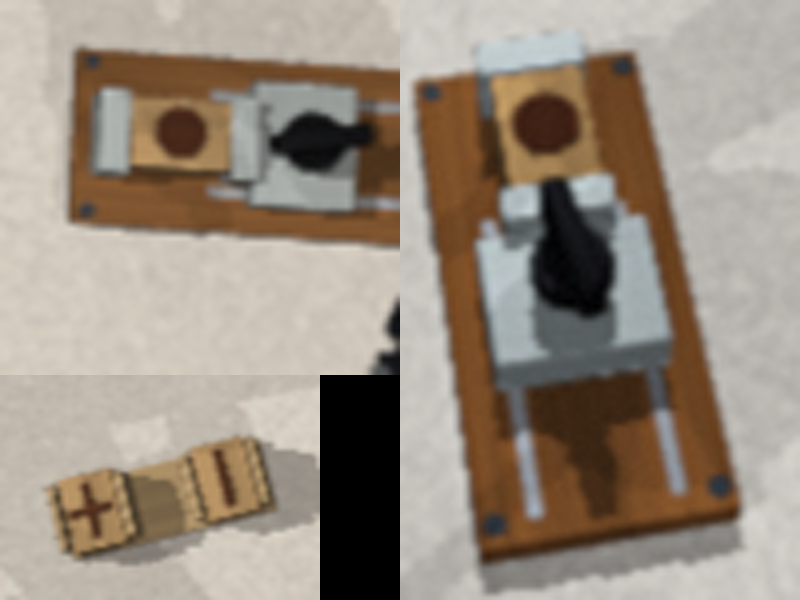

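The block is clamped disc up: disc at (181,132) top and (547,123) side, unmoved, with the fence and stop touching both ends. The knob is turned about 80°, with its bar (270,140)–(370,132) along the jig's y. The cross and bar blocks are still in the rack and the robot is clear, so I'm handing in.

```bash
python3 -c "
from station import finish_job
print(finish_job())"
```

```text
the job is handed in; nothing more can be done
None
```

The disc block is clamped disc up, squarely between the fence and the stop, the knob is turned hard against its end, the other two blocks are still in the rack, and the job was handed in at about 31 s of the 64 s allowed.

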